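Unlock and lift out a reagent cartridge for inspection

TASK

Swing the clamp lever off the reagent cartridge and leave it square out to the side (90 degrees from its locked position), pointing at the dark release mark on the deck. Then lift the cartridge by its fin straight up out of its pocket and hold it level and still above the pocket, its underside about 10 cm above the deck, so that its underside can be inspected; finish while holding it there. Leave the bottles and the wipes box alone.

Things in the scene. Friction and masses are not known exactly. Their poses are not given: they have to be found in the camera images.
- dock: White deck fixed to the bench, top face 30 mm above it, from -115 to +100 mm in own x, -205 to +80 mm in own y. Origin: on the bench below the pocket's centre; z up. Thin dark pocket walls (5 mm thick, 12 mm high above the deck) surround the cartridge's foot with 3 mm play. The clamp lever's steel post stands on the -x side.
- pocket (a point): Point at the centre of the cartridge pocket, on the deck's top face (30 mm above the bench), where the middle of the cartridge's underside rests. Axes as the dock.
- lever (a joint): Clamp lever angle, rad, about a vertical hinge: 0 locked (points along dock +x, over the cartridge, on the fin's -y side); grows clockwise seen from above, out towards dock -y. 1.571: square out to the side (along dock -y, at the release mark). Stop at 2.2. Starts at 0 to 0.35, where it blocks the cartridge. Stays where left; about 0.5 N at the knob moves it.
- lever_hinge (a point): Point on the lever's vertical hinge axis, 75 mm above the bench, at x -75, y -25 mm in the dock frame.
- lever_knob (a point): Centre of the upright black round knob near the lever's end, 14 mm in diameter, from 80 to 122 mm above the bench (this point: 101 mm), 140 mm from the hinge axis; moves with the lever. Can be gripped from above. Site x points along the lever, outward. The steel lever bar is 14 mm wide, 70 to 80 mm above the bench, 4 mm above the cartridge's body.
- release_mark (a point): Middle of the dark release mark, a 5 x 36 mm line on the deck's top face near its -y edge, 158 mm from the hinge axis; the lever points along it at 1.571 rad.
- cartridge_fin (a point): Centre of the fin on the loose grey cartridge. Body 100 (own x) x 65 (own y) x 36 mm high; in the middle of its top the fin, 50 mm long (own x), 12 thick (own y), 34 high. This point is 53 mm above the underside; seated, 83 mm above the bench (fin 66 to 100 mm). Centre of mass below the fin's centre; 0.2 to 0.42 kg. z up; seated, own x is nearly along dock x.
- wash_bottle_c (a point): Bystander: white capped bottle, 64 mm in diameter, 160 mm high, standing on the bench; this point is on its axis half-way up.
- reagent_bottle_c (a point): Bystander: small amber jar with a cap, 48 mm in diameter, 90 mm high, on the bench; this point is on its axis half-way up.
- wipes_box_c (a point): Bystander: blue wipes box 220 (own x) x 120 x 85 mm, on the bench; this point is its centre.
Not all that is in view belongs to the job. Of the things that look like the part that bears cartridge_fin, the middle-sized one is meant.

How it is judged:
By the outcome, as a careful person would: the job done as asked, in the order asked, and still so for the second after the job is handed in, while the arm keeps its last pose, push and grip.
It also fails if it takes over 61 s, if anything falls off the work surface, if the arm or the gripper's body presses on something with over 40 N, if the wrist force passes 120 N, or if a joint passes its speed limit or range.

ROBOT

A 7-joint arm with a two-finger parallel gripper is mounted at the origin on the work surface. World frame = base frame: x ahead of the robot, y to its left, z up, the work surface at z = 0. Lengths are in m, angles in rad, forces in N, time in s.
With the tool pointing down it reaches from about 0.4 to 0.875 m from the base axis. Payload 19.3 kg.
Tool frame: the origin (TCP) lies on the centre line of the jaws, within the pads' length; the fingertips stand 14 mm ahead of it and the grasp point (between the pads) lies 5 mm behind it; z points along the fingers, y is the line along which they close (so a half turn about z gives the same grasp; the last joint's range is limited). The gripper opens to 85 mm and grips with 20 to 120 N. Pads are 22 mm wide; open, the fingers measure 114 mm over their backs; the gripper's body (76 mm by 85 mm) begins 54 mm behind the grasp point. The pads swing forward as they close: fully open they stand 13 mm farther back than shut.
Start: joints at [-1.245, 0.521, -0.036, 1.599, 0.021, 1.021, -0.113], TCP at [0.241, 0.577, 0.245] pointing down, gripper open.
Joint ranges: [-2.91, 2.91], [-0.3, 2.13], [-1.5, 1.42], [0.17, 2.43], [-1.26, 4.41], [0.16, 1.93], [-2.52, 2.52]. Speed limits (rad/s): [1.89, 1.89, 2.39, 2.39, 3.01, 3.01, 3.01].

INTERFACE

Orientations are given as a unit quaternion [w, x, y, z].
In Python, from bench import arm gives the robot as it stands. The module is installed in compiled form; this text tells all that it offers.
- The arm moves only by the shell command python3 -m jog 'ROWS'. ROWS is JSON, a list of rows, each a list of 7 numbers: the shift along the tool's x, y, z in cm, then the turn, a rotation vector about the tool's x, y, z in rad, then the opening, from 0 (shut) to 1 (fully open). A call has 1 to 5 rows; each row shifts and turns the commanded pose from where the row before left it, along the tool's axes as they then stand; what a row does not reach is not made up. A row lasts 1/8 s, in which the tool goes at most 62.5 mm and 10.7 degrees, less where a joint would pass 70% of its speed; a pose out of reach is approached as far as the arm can. A call with a gripper value outside its range is refused whole. The fingers move at their own pace and stop on an object; the grip force is fixed at half the most. Time passes only in rows, so rows that do not move let the fingers close. It gives the time, the measured TCP pose, the force, the opening and the grip force at its end, in the units of the state.
- arm.get_obs(): the state, without advancing time (a new reading comes with each control period).
- arm.camera(name): name is "scene" or "top" or "wrist"; returns a dict with "frame" (420x560x3 uint8, red, green, blue), "z_map" (420x560 float32, m along the optical axis (not along the pixel's ray), 0 where there is no reading), "fx", "fy", "cx", "cy" (pixels), "T" (4x4, takes a point from camera to world coordinates). Camera axes: x right, y down, z forward; pixel columns grow to the right and rows downward; lengths in m; the calibration is good to about 2 mm. A picture is of the moment at which its call begins.
- arm.finish_job(): hands the job in; it is judged then, once.
Trained networks look in the newest picture that a camera, given by its name, has taken for a name from the list of things; names that differ only in an ending like _2 or _b are one class to them, and where a whole thing is asked for, a point or a joint stands for the part that bears it (a point fixed in the world has none). Each returns a list of dicts, best first, with "score" (0 to 1); they miss things now and then, are a little off and sometimes report something else, mostly with a low value. They report only what shows in the picture. A call takes as long as a camera call. They do not tell look-alikes from the thing itself.
- arm.look_for(camera, thing): "box" ([centre column, centre row, width, height] in pixels, round what is visible of it).
- arm.mark_of(camera, thing): "xy" ([column, row] in pixels: a listed point, or the origin of a listed thing).
The state is a dict: "t": time; "q": joint angles; "joint_velocities": joint speeds; "joint_efforts": joint torques, N m; "ee_pos": TCP position; "tcp_rot": TCP orientation; "ft_force": force on the tool from outside, world axes, zero at the start; "wrist_torque": the same for the moment, N m; "width": opening from 0.0 (shut) to 1.0 (fully open); "gripper_force": force on a finger pad.
Only numpy, scipy, OpenCV 4.12 (cv2) and the standard library are available. Lean on these libraries where they do the work, as an engineer would, in place of code of your own. Each camera call takes 0.05 s, during which the arm holds its last target. There are 200 camera calls.

## Working session

There is one attempt and no reset: what is moved stays moved. The work goes in short steps, Python scripts to look and compute and a shell command to move; the robot and the scene stay as the last step left them, time stands still between calls to the robot, and variables do not carry over. Pictures are saved under pics/ and viewed, at most 10 in all, crops included, and the job is handed in when it is done.

```bash
mkdir -p pics
cat > h.py <<'E'
import numpy as np, cv2
from bench import arm
def px2w(c,u,v,z=None,h=None):
    r=np.array([(u-c['cx'])/c['fx'],(v-c['cy'])/c['fy'],1.]);T=np.array(c['T'])
    if h is not None:
        d=T[:3,:3]@r; return T[:3,3]+d*(h-T[2,3])/d[2]
    if z is None:
        a=c['z_map'][max(0,int(v)-2):int(v)+3,max(0,int(u)-2):int(u)+3]; z=np.median(a[a>0]) if (a>0).any() else np.nan
    return T[:3,:3]@(r*z)+T[:3,3]
def save(c,n,crop=None,s=1):
    f=c['frame'][:,:,::-1]
    if crop: f=f[crop[1]:crop[3],crop[0]:crop[2]]
    cv2.imwrite('pics/'+n,cv2.resize(f,None,fx=s,fy=s,interpolation=cv2.INTER_CUBIC))
E
python3 - <<'E'
from h import *
np.set_printoptions(precision=3,suppress=True)
for n in ['top','scene']:
    c=arm.camera(n); save(c,n+'0.png')
    print(n,np.array(c['T'])[:3,3])
    for t in ['pocket','lever_hinge','lever_knob','release_mark','cartridge_fin','dock','wash_bottle_c','reagent_bottle_c','wipes_box_c']:
        print(t,[(round(m['score'],2),np.round(m['xy']),px2w(c,*m['xy'])) for m in arm.mark_of(n,t)[:4]])
o=arm.get_obs();print(o)
E
```

```text
top [ 0.358 -0.025  1.324]
pocket [(0.89, array([210., 236.]), array([0.52 , 0.118, 0.072]))]
lever_hinge [(0.94, array([218., 259.]), array([0.463, 0.098, 0.075]))]
lever_knob [(0.67, array([222., 197.]), array([0.605, 0.089, 0.119]))]
release_mark [(0.68, array([286., 247.]), array([ 0.5  , -0.066,  0.03 ])), (0.26, array([221., 260.]), array([0.461, 0.09 , 0.078]))]
cartridge_fin [(0.85, array([210., 118.]), array([0.807, 0.129, 0.094])), (0.78, array([206., 229.]), array([0.531, 0.127, 0.098])), (0.66, array([191., 324.]), array([0.309, 0.161, 0.028]))]
dock [(0.74, array([209., 238.]), array([0.511, 0.119, 0.097]))]
wash_bottle_c [(0.73, array([111., 232.]), array([0.518, 0.343, 0.12 ]))]
reagent_bottle_c [(0.75, array([223., 197.]), array([0.604, 0.087, 0.119])), (0.69, array([118., 188.]), array([0.628, 0.342, 0.088]))]
wipes_box_c []
scene [ 1.482 -0.085  0.825]
pocket [(0.74, array([344., 216.]), array([0.569, 0.121, 0.064])), (0.29, array([447., 238.]), array([0.664, 0.351, 0.065]))]
lever_hinge [(0.58, array([326., 189.]), array([0.468, 0.089, 0.077]))]
lever_knob [(0.9, a
[... 515 characters left out ...]

reagent_bottle_c [(0.72, array([445., 237.]), array([0.661, 0.348, 0.063]))]
wipes_box_c [(0.72, array([124., 254.]), array([ 0.695, -0.397,  0.086])), (0.23, array([338., 215.]), array([0.611, 0.097, 0.103]))]
{'t': 1.0, 'q': array([-1.245,  0.521, -0.036,  1.6  ,  0.021,  1.021, -0.113]), 'joint_velocities': array([ 0.001, -0.001, -0.   ,  0.001, -0.001,  0.001, -0.001]), 'joint_efforts': array([ -0.002, -92.682,   1.978, -37.025,   0.018,   0.002,  -0.   ]), 'ee_pos': array([0.241, 0.577, 0.245]), 'tcp_rot': array([ 0.   ,  0.197,  0.98 , -0.   ]), 'ft_force': array([0.557, 1.082, 0.078]), 'wrist_torque': array([-0.025, -0.002, -0.01 ]), 'gripper_force': 0.0, 'width': 1.0008803685835805}
```

Run:
```python
from h import *
c=arm.camera('top'); save(c,'top_crop.png',(80,80,360,360),2.1)
```

```text
(no output)
```

View pics/top_crop.png

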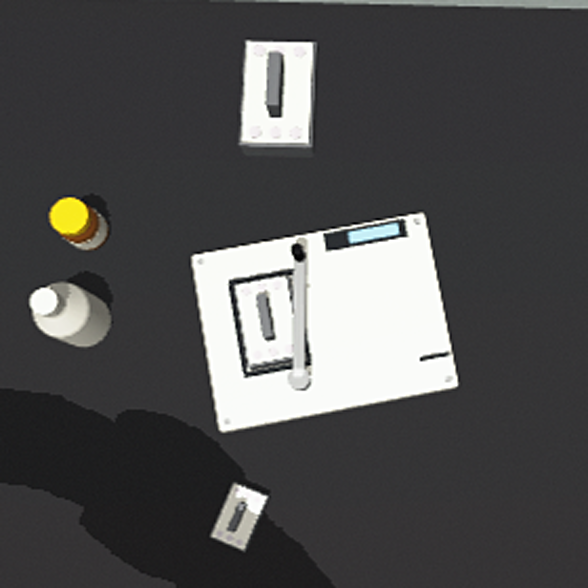

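View pics/scene0.png

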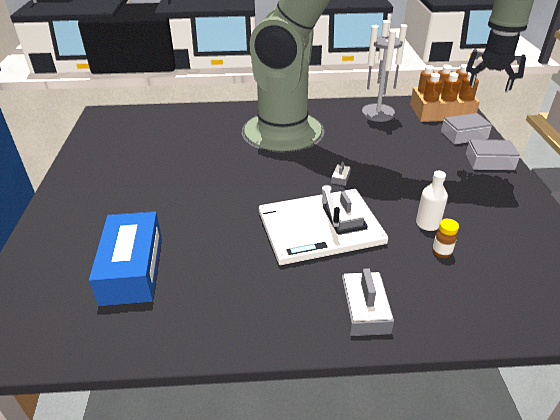

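The top picture (crop pixels ÷2.1 + 80) shows three finned look-alikes: large at (210,118), middle-sized at (206,229) and small at (191,324). The middle one is the target: it sits in the dark pocket beside the steel lever, and its size lies between the other two. The knob is at (222,197), the hinge at (222,259) and the release mark at (286,249). Next I fit the dock geometry.

Run:
```python
from h import *
np.set_printoptions(precision=4,suppress=True)
c=arm.camera('top'); T=np.array(c['T']); z=c['z_map']; v,u=np.mgrid[:420,:560]
P=np.stack([(u-c['cx'])/c['fx']*z,(v-c['cy'])/c['fy']*z,z],-1)@T[:3,:3].T+T[:3,3]
roi=(u>165)&(u<310)&(v>170)&(v<295)&(z>0)
m=roi&(P[...,2]>.02)
n,l,st,ce=cv2.connectedComponentsWithStats(m.astype('uint8')); k=1+st[1:,4].argmax(); m=l==k
m&=np.abs(P[...,2]-.03)<.008
pts=P[m][:,:2].astype('float32'); r=cv2.minAreaRect(pts); print(r, 'deck z',np.median(P[m][:,2]))
b=cv2.boxPoints(r); print(b)
# fin: heights 94..104 near fin
f=roi&(P[...,2]>.088)&(P[...,2]<.106)&(abs(u-206)<14)&(abs(v-229)<20)
fp=P[f]; print('fin',cv2.minAreaRect(fp[:,:2].astype('float32')),np.median(fp[:,2]),len(fp))
bar=roi&(P[...,2]>.07)&(P[...,2]<.088)&(u>212)&(v>205)&(v<258)
bp=P[bar]; ln=cv2.fitLine(bp[:,:2].astype('float32'),cv2.DIST_HUBER,0,.01,.01).ravel(); print('bar',ln,np.degrees(np.arctan(ln[1]/ln[0])),np.median(bp[:,2]),bp[:,:2].min(0),bp[:,:2].max(0))
kn=roi&(P[...,2]>.11)&(P[...,2]<.135)&(abs(u-222)<8)&(abs(v-197)<10); print('knob',P[kn].mean(0),kn.sum())
for n,h in [('release_mark',.03),('lever_hinge',.08),('lever_knob',.101)]:
    for x in arm.mark_of('top',n)[:1]: print(n,x['xy'],px2w(c,*x['xy'],h=h))
```

```text
((0.5359960198402405, 0.0649603009223938), (0.21582068502902985, 0.28516852855682373), 11.904410362243652) deck z 0.02893052228275783
[[ 0.401   0.1822]
 [ 0.4598 -0.0968]
 [ 0.671  -0.0523]
 [ 0.6122  0.2267]]
fin ((0.5296025276184082, 0.12666840851306915), (0.0493776798248291, 0.012238185852766037), 12.506195068359375) 0.09803229122550206 116
bar [0.9994 0.0345 0.5284 0.089 ] 1.9795759 0.07848309363401662 [0.4679 0.0779] [0.5919 0.1113]
knob [0.6012 0.0906 0.1197] 29
release_mark [286.2, 247.7] [ 0.4988 -0.0658  0.03  ]
lever_hinge [220.0, 260.0] [0.461 0.092 0.08 ]
```

```bash
cat >> h.py <<'E'
from scipy.spatial.transform import Rotation as R
def tool():
    o=arm.get_obs(); q=o['tcp_rot']; M=R.from_quat([q[1],q[2],q[3],q[0]]); return np.array(o['ee_pos']),M
def plan(way,n,g):
    """way: list of (xyz, yaw of tool y in deg), tool straight down; n rows per leg"""
    p,M=tool()
    for t,yaw in way:
        y=np.radians(yaw); Y=np.array([np.cos(y),np.sin(y),0]); Z=np.array([0,0,-1.]); X=np.cross(Y,Z)
        Mt=R.from_matrix(np.c_[X,Y,Z]); rv=(M.inv()*Mt).as_rotvec(); dp=(np.array(t)-p)/n
        for i in range(n):
            s=np.round(M.inv().apply(dp)*100,2); r=np.round(rv/n,3)
            print([*map(float,s),*map(float,r),g]); p=p+M.apply(s/100); M=M*R.from_rotvec(r)
    print('end',p)
E
python3 - <<'E'
from h import *
plan([((.6012,.0906,.245),91.2)],15,.4)
E
```

```text
[-3.47, -2.06, 0.0, -0.0, -0.0, -0.028, 0.4]
[-3.41, -2.16, 0.0, -0.0, -0.0, -0.028, 0.4]
[-3.34, -2.25, 0.0, -0.0, -0.0, -0.028, 0.4]
[-3.28, -2.35, 0.0, -0.0, -0.0, -0.028, 0.4]
[-3.21, -2.44, 0.0, -0.0, -0.0, -0.028, 0.4]
[-3.14, -2.53, 0.0, -0.0, -0.0, -0.028, 0.4]
[-3.07, -2.61, 0.0, -0.0, -0.0, -0.028, 0.4]
[-3.0, -2.7, 0.0, -0.0, -0.0, -0.028, 0.4]
[-2.92, -2.78, 0.0, -0.0, -0.0, -0.028, 0.4]
[-2.84, -2.86, 0.0, -0.0, -0.0, -0.028, 0.4]
[-2.76, -2.94, 0.0, -0.0, -0.0, -0.028, 0.4]
[-2.68, -3.02, 0.0, -0.0, -0.0, -0.028, 0.4]
[-2.59, -3.09, 0.0, -0.0, -0.0, -0.028, 0.4]
[-2.5, -3.16, 0.0, -0.0, -0.0, -0.028, 0.4]
[-2.41, -3.23, 0.0, -0.0, -0.0, -0.028, 0.4]
end [0.60117592 0.09072682 0.24530149]
```

```bash
python3 -m jog '[[-3.5,-2.1,0,0,0,-0.028,0.4],[-3.4,-2.2,0,0,0,-0.028,0.4],[-3.3,-2.3,0,0,0,-0.028,0.4],[-3.3,-2.3,0,0,0,-0.028,0.4],[-3.2,-2.4,0,0,0,-0.028,0.4]]'
python3 -m jog '[[-3.1,-2.5,0,0,0,-0.028,0.4],[-3.1,-2.6,0,0,0,-0.028,0.4],[-3.0,-2.7,0,0,0,-0.028,0.4],[-2.9,-2.8,0,0,0,-0.028,0.4],[-2.8,-2.9,0,0,0,-0.028,0.4]]'
python3 -m jog '[[-2.8,-2.9,0,0,0,-0.028,0.4],[-2.7,-3.0,0,0,0,-0.028,0.4],[-2.6,-3.1,0,0,0,-0.028,0.4],[-2.5,-3.1,0,0,0,-0.028,0.4],[-2.4,-3.2,0,0,0,-0.028,0.4]]'
python3 -m jog '[[0,0,0,0,0,0,0.4],[0,0,0,0,0,0,0.4]]'
python3 - <<'E'
from h import *
np.set_printoptions(precision=4,suppress=True)
c=arm.camera('wrist'); save(c,'w1.png')
for n,h in [('release_mark',.03),('lever_hinge',.08),('lever_knob',.101),('cartridge_fin',.083)]:
    for x in arm.mark_of('wrist',n)[:2]: print(n,x['score'],x['xy'],px2w(c,*x['xy'],h=h))
plan([((.6012,.0906,.104),91.2)],5,.4)
E
```

```text
t: 1.88
ee_pos: [0.3615, 0.4132, 0.2454]
tcp_rot: [0.0, 0.127, 0.992, 0.0]
ft_force: [-0.0, 1.3, -0.5]
width: 0.404
gripper_force: 0.0
t: 2.5
ee_pos: [0.4809, 0.2512, 0.2454]
tcp_rot: [0.0, 0.057, 0.998, 0.0]
ft_force: [0.1, 0.0, 0.7]
width: 0.403
gripper_force: 0.0
t: 3.12
ee_pos: [0.6016, 0.0906, 0.2454]
tcp_rot: [0.0, -0.013, 1.0, 0.0]
ft_force: [0.2, 0.3, -0.1]
width: 0.399
gripper_force: 0.0
t: 3.38
ee_pos: [0.6006, 0.0921, 0.2452]
tcp_rot: [-0.0, -0.012, 1.0, 0.0]
ft_force: [1.0, 1.5, -0.4]
width: 0.397
gripper_force: 0.0
release_mark 0.78 [103.8, 56.5] [ 0.4941 -0.0652  0.03  ]
lever_hinge 0.87 [284.0, 9.1] [0.4636 0.0919 0.08  ]
lever_knob 0.68 [279.9, 201.9] [0.6031 0.0924 0.101 ]
cartridge_fin 0.89 [329.6, 102.0] [0.5274 0.1287 0.083 ]
cartridge_fin 0.64 [312.9, 388.3] [0.7978 0.1297 0.083 ]
[-0.01, -0.04, 2.83, 0.0, 0.0, 0.001, 0.4]
[-0.01, -0.04, 2.83, 0.0, 0.0, 0.001, 0.4]
[-0.01, -0.04, 2.83, 0.0, 0.0, 0.001, 0.4]
[-0.01, -0.04, 2.83, 0.0, 0.0, 0.001, 0.4]
[-0.01, -0.04, 2.83, 0.0, 0.0, 0.001, 0.4]
end [0.6012 0.0904 0.104 ]
```

View pics/w1.png

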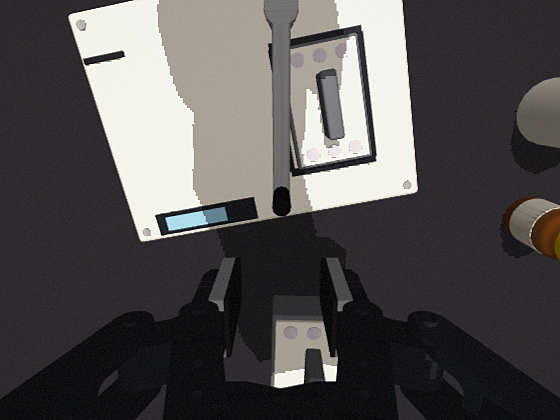

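The wrist picture shows the knob at (281,200), centred between the jaws, and the middle cartridge in its pocket with the fin at (330,102). The large look-alike is at (313,388). I'll descend around the knob.

```bash
python3 -m jog '[[0,0,2.8,0,0,0,0.4],[0,0,2.8,0,0,0,0.4],[0,0,2.8,0,0,0,0.4],[0,0,2.8,0,0,0,0.4],[0,0,2.8,0,0,0,0.4]]'
python3 -m jog '[[0,0,0,0,0,0,0.3],[0,0,0,0,0,0,0.3]]'
python3 - <<'E'
from h import *
c=arm.camera('wrist'); save(c,'w2.png',(160,120,400,400),2)
H=np.array([.4628,.0892]); 
plan([((*(H+.14*np.array([np.cos(np.radians(a)),np.sin(np.radians(a))])),.104),a+90) for a in np.linspace(1.2,-78.1,14)[1:]],1,.3)
E
```

```text
t: 4.25
ee_pos: [0.6008, 0.0921, 0.1046]
tcp_rot: [0.0, -0.012, 1.0, 0.0]
ft_force: [0.6, -0.2, -0.4]
width: 0.395
gripper_force: 0.0
t: 4.5
ee_pos: [0.6013, 0.0919, 0.1064]
tcp_rot: [0.001, -0.012, 1.0, 0.0]
ft_force: [0.2, 0.6, -0.3]
width: 0.3
gripper_force: 0.0
[-0.05, -1.47, 0.26, 0.0, 0.002, 0.11, 0.3]
[0.08, -1.49, -0.0, 0.0, -0.0, 0.106, 0.3]
[0.08, -1.48, -0.0, 0.0, -0.001, 0.107, 0.3]
[0.08, -1.49, -0.0, 0.0, 0.0, 0.106, 0.3]
[0.08, -1.49, -0.0, 0.0, 0.0, 0.107, 0.3]
[0.08, -1.49, -0.0, 0.0, 0.0, 0.106, 0.3]
[0.08, -1.48, -0.0, 0.0, 0.0, 0.107, 0.3]
[0.08, -1.49, -0.0, 0.0, 0.0, 0.106, 0.3]
[0.08, -1.49, -0.0, 0.001, 0.0, 0.107, 0.3]
[0.07, -1.49, -0.0, -0.0, 0.0, 0.106, 0.3]
[0.08, -1.49, -0.0, -0.0, 0.0, 0.106, 0.3]
[0.08, -1.48, -0.0, -0.0, 0.0, 0.107, 0.3]
[0.08, -1.49, -0.0, -0.0, 0.0, 0.106, 0.3]
end [ 0.49169396 -0.04782077  0.10397719]
```

View pics/w2.png

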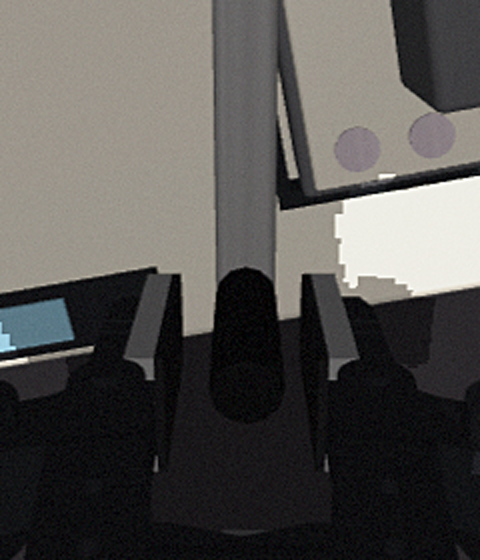

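The knob, at crop (247,340), stands between the two pads with a gap on each side. I'll sweep along the arc with the knob loosely caged.

```bash
python3 -m jog '[[0,-0.75,0.15,0,0,0.053,0.3],[0.05,-1.5,0,0,0,0.107,0.3],[0.08,-1.5,0,0,0,0.107,0.3],[0.08,-1.5,0,0,0,0.107,0.3],[0.08,-1.5,0,0,0,0.107,0.3]]'
python3 -m jog '[[0.08,-1.5,0,0,0,0.107,0.3],[0.08,-1.5,0,0,0,0.107,0.3],[0.08,-1.5,0,0,0,0.107,0.3],[0.08,-1.5,0,0,0,0.107,0.3],[0.08,-1.5,0,0,0,0.107,0.3]]'
python3 - <<'E'
from h import *
H=np.array([.4628,.0892]);p,M=tool();d=p[:2]-H;print(np.hypot(*d),np.degrees(np.arctan2(d[1],d[0])))
a0=np.degrees(np.arctan2(d[1],d[0]))
plan([((*(H+.14*np.array([np.cos(np.radians(a)),np.sin(np.radians(a))])),.104),a+90) for a in np.linspace(a0,-78.1,5)[1:]],1,.3)
E
```

```text
t: 5.18
ee_pos: [0.5872, 0.0253, 0.1045]
tcp_rot: [0.001, 0.229, 0.973, 0.0]
ft_force: [-0.3, 1.2, 0.2]
width: 0.299
gripper_force: 0.3
t: 5.8
ee_pos: [0.5378, -0.0302, 0.1045]
tcp_rot: [0.001, 0.479, 0.878, 0.0]
ft_force: [0.6, 2.1, 0.7]
width: 0.301
gripper_force: 0.3
0.14103694834429362 -57.857287075359565
[0.17, -1.23, 0.05, 0.001, 0.001, 0.1, 0.3]
[0.06, -1.24, -0.0, 0.0, -0.0, 0.088, 0.3]
[0.05, -1.23, -0.0, 0.0, -0.0, 0.089, 0.3]
[0.06, -1.24, -0.0, 0.0, -0.0, 0.088, 0.3]
end [ 0.4916363  -0.04775201  0.10396871]
```

Now finish the arc, close on the knob to centre it, and measure.

```bash
python3 -m jog '[[0.1,-1.2,0,0,0,0.1,0.3],[0.06,-1.2,0,0,0,0.09,0.3],[0.05,-1.2,0,0,0,0.09,0.3],[0.06,-1.2,0,0,0,0.09,0.3],[0,0,0,0,0,0,0.3]]'
cat > lev.py <<'E'
from h import *
np.set_printoptions(precision=4,suppress=True)
p,M=tool(); H=np.array([.4628,.0892]); d=p[:2]-H
print('tool',p,'bearing',np.degrees(np.arctan2(d[1],d[0])),'r',np.hypot(*d))
for n in ['wrist','top','scene']:
    c=arm.camera(n)
    W={}
    for t,h in [('release_mark',.03),('lever_hinge',.08),('lever_knob',.101)]:
        for x in arm.mark_of(n,t)[:1]: W[t]=px2w(c,*x['xy'],h=h)[:2]; print(n,t,round(x['score'],2),np.round(x['xy']),W[t])
    if 'lever_hinge' in W:
        for k in W:
            if k!='lever_hinge': e=W[k]-W['lever_hinge']; print('  ',k,np.degrees(np.arctan2(e[1],e[0])),np.hypot(*e))
E
python3 lev.py
```

```text
t: 6.42
ee_pos: [0.4932, -0.0476, 0.1044]
tcp_rot: [0.0, 0.63, 0.776, 0.0]
ft_force: [0.3, -0.6, -0.8]
width: 0.301
gripper_force: 0.0
tool [ 0.4932 -0.0476  0.1044] bearing -77.46093705104448 r 0.14015222346439316
wrist release_mark 0.95 [278. 258.] [ 0.4953 -0.0663]
wrist lever_knob 0.57 [292. 290.] [ 0.4976 -0.0468]
top release_mark 0.3 [204. 230.] [0.5393 0.1402]
top lever_hinge 0.64 [220. 258.] [0.4667 0.092 ]
   release_mark 33.57518733699726 0.08717967726763294
scene release_mark 0.61 [267. 210.] [ 0.4898 -0.0698]
scene lever_hinge 0.63 [326. 189.] [0.471  0.0886]
scene lever_knob 0.7 [274. 192.] [ 0.5036 -0.0501]
   release_mark -83.25135329482332 0.15951556415707463
   lever_knob -76.80628340883342 0.1424841111106614
```

```bash
python3 -m jog '[[0,-0.15,0,0,0,0,0.2],[0,0,0,0,0,0,0.15],[0,0,0,0,0,0,0.1],[0,0,0,0,0,0,0.1]]'
python3 - <<'E'
from h import *
p,M=tool();print(p,M.as_matrix()[:,1])
c=arm.camera('wrist'); save(c,'w3.png')
for t,h in [('release_mark',.03),('lever_knob',.12)]:
    for x in arm.mark_of('wrist',t)[:2]: print(t,round(x['score'],2),x['xy'],px2w(c,*x['xy'],h=h))
E
```

```text
t: 7.52
ee_pos: [0.492, -0.0475, 0.1039]
tcp_rot: [0.0, 0.629, 0.777, 0.0]
ft_force: [-0.6, -0.9, 5.4]
width: 0.146
gripper_force: 58.4
[ 0.49195885 -0.04753146  0.10388488] [9.78242249e-01 2.07465876e-01 1.09318514e-04]
lever_knob 0.82 [279.4, 293.1] [ 0.48940054 -0.03839795  0.12      ]
```

View pics/w3.png

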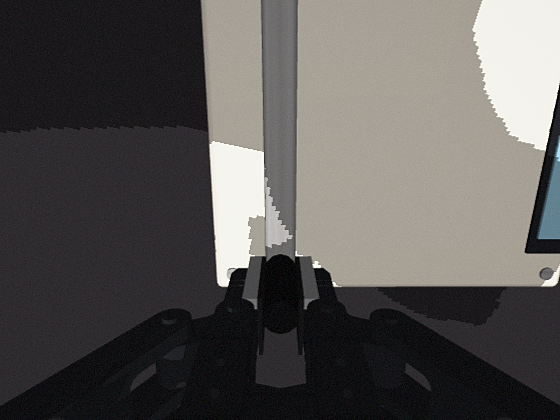

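The knob is gripped at (280,292). The bar lies parallel to the deck's side edge and covers the mark. I'll release, rise, and check from above.

```bash
python3 -m jog '[[0,0,0,0,0,0,0.3],[0,0,0,0,0,0,0.35],[0,0,0,0,0,0,0.4]]'
python3 -m jog '[[0,0,-2,0,0,0,0.4],[0,0,-3,0,0,0,0.4],[0,0,-3,0,0,0,0.4],[0,0,-3,0,0,0,0.6],[0,0,-3,0,0,0,0.6]]'
python3 -m jog '[[0,0,0,0,0,0,0.6]]'
cat > bar.py <<'E'
from h import *
np.set_printoptions(precision=4,suppress=True)
def cloud(c):
    T=np.array(c['T']); z=c['z_map']; v,u=np.mgrid[:420,:560]
    return np.stack([(u-c['cx'])/c['fx']*z,(v-c['cy'])/c['fy']*z,z],-1)@T[:3,:3].T+T[:3,3]
c=arm.camera('wrist');P=cloud(c);save(c,'w4.png')
b=(P[...,2]>.066)&(P[...,2]<.09)&(P[...,0]>.455)&(P[...,0]<.52)&(P[...,1]>-.03)&(P[...,1]<.07)
q=P[b][:,:2].astype('float32');ln=cv2.fitLine(q,cv2.DIST_HUBER,0,.01,.01).ravel()
print('bar',len(q),np.degrees(np.arctan2(ln[1],ln[0])),ln[2:])
d=(np.abs(P[...,2]-.03)<.005)&(P[...,0]>.38)&(P[...,0]<.52)&(P[...,1]>-.2)&(P[...,1]<.2)
# left (-x) deck edge: for each y-bin the min along dock x
q=P[d][:,:2]; print('deck bbox',q.min(0),q.max(0))
e=[]
for y in np.arange(-.07,.06,.004):
    s=q[abs(q[:,1]-y)<.002]
    if len(s)>3: e.append(s[s[:,0].argmin()])
l2=cv2.fitLine(np.float32(e),cv2.DIST_HUBER,0,.01,.01).ravel();print('edge',np.degrees(np.arctan2(l2[1],l2[0])),len(e))
for t,h in [('release_mark',.03),('lever_knob',.101),('lever_hinge',.08)]:
    for x in arm.mark_of('wrist',t)[:2]: print(t,round(x['score'],2),x['xy'],px2w(c,*x['xy'],h=h))
E
python3 bar.py
```

```text
t: 8.05
ee_pos: [0.4918, -0.0474, 0.1037]
tcp_rot: [-0.0, 0.63, 0.777, -0.0]
ft_force: [0.1, -0.5, -0.2]
width: 0.401
gripper_force: 0.0
t: 8.68
ee_pos: [0.4918, -0.0475, 0.2448]
tcp_rot: [-0.0, 0.63, 0.777, -0.0]
ft_force: [-0.8, -0.1, -0.9]
width: 0.599
gripper_force: 0.0
t: 8.8
ee_pos: [0.4927, -0.0475, 0.2455]
tcp_rot: [0.001, 0.629, 0.777, 0.001]
ft_force: [0.3, 1.1, -0.6]
width: 0.598
gripper_force: 0.0
bar 2441 -77.404 [0.4766 0.0226]
deck bbox [ 0.4207 -0.0925] [0.52   0.1081]
edge -77.92732 33
release_mark 0.56 [276.4, 195.0] [ 0.4927 -0.0636  0.03  ]
lever_knob 0.84 [277.0, 198.9] [ 0.4905 -0.0483  0.101 ]
lever_hinge 0.72 [281.4, 3.1] [0.4644 0.0903 0.08  ]
```

View pics/w4.png

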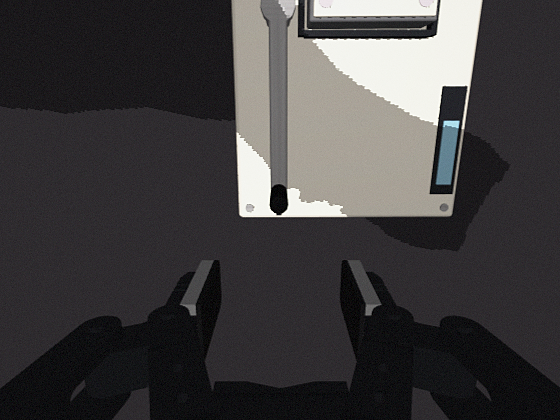

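The lever is at −77.4° against −77.9° for the deck's edge, so it is square. Its knob at (279,199) covers the mark, and it is clear of the cartridge. Now go over the fin.

Run:
```python
from h import *
plan([((.5292,.1272,.245),102.2)],10,.6)
```

```text
[1.63, 0.73, -0.02, -0.0, -0.0, -0.157, 0.6]
[1.5, 0.98, -0.02, -0.0, -0.0, -0.157, 0.6]
[1.32, 1.2, -0.02, -0.0, -0.0, -0.157, 0.6]
[1.12, 1.39, -0.02, -0.0, -0.0, -0.157, 0.6]
[0.89, 1.55, -0.02, -0.0, -0.0, -0.157, 0.6]
[0.64, 1.67, -0.02, -0.0, -0.0, -0.157, 0.6]
[0.37, 1.75, -0.02, -0.0, -0.0, -0.157, 0.6]
[0.09, 1.78, -0.02, -0.0, -0.0, -0.157, 0.6]
[-0.19, 1.78, -0.02, -0.0, -0.0, -0.157, 0.6]
[-0.47, 1.72, -0.02, -0.0, -0.0, -0.157, 0.6]
end [0.52923985 0.12719269 0.24494475]
```

```bash
python3 -m jog '[[1.6,0.7,0,0,0,-0.157,0.6],[1.5,1.0,0,0,0,-0.157,0.6],[1.3,1.2,0,0,0,-0.157,0.6],[1.1,1.4,0,0,0,-0.157,0.6],[0.9,1.6,0,0,0,-0.157,0.6]]'
python3 -m jog '[[0.6,1.7,0,0,0,-0.157,0.6],[0.4,1.8,0,0,0,-0.157,0.6],[0.1,1.8,0,0,0,-0.157,0.6],[-0.2,1.8,0,0,0,-0.157,0.6],[-0.5,1.7,0,0,0,-0.157,0.6]]'
python3 -m jog '[[0,0,0,0,0,0,0.6],[0,0,0,0,0,0,0.6]]'
cat > fin.py <<'E'
from h import *
np.set_printoptions(precision=4,suppress=True)
def cloud(c):
    T=np.array(c['T']); z=c['z_map']; v,u=np.mgrid[:420,:560]
    return np.stack([(u-c['cx'])/c['fx']*z,(v-c['cy'])/c['fy']*z,z],-1)@T[:3,:3].T+T[:3,3]
for n in ['wrist','top']:
    c=arm.camera(n);P=cloud(c)
    if n=='wrist': save(c,'w5.png')
    b=(P[...,2]>.094)&(P[...,2]<.106)&(abs(P[...,0]-.529)<.045)&(abs(P[...,1]-.127)<.03)
    if b.sum()>20: print(n,'fin',b.sum(),cv2.minAreaRect(P[b][:,:2].astype('float32')))
    for x in arm.mark_of(n,'cartridge_fin')[:3]: print(round(x['score'],2),x['xy'],px2w(c,*x['xy'],h=.083))
E
python3 fin.py
```

```text
t: 9.62
ee_pos: [0.5111, 0.0402, 0.2429]
tcp_rot: [-0.001, 0.282, 0.959, -0.0]
ft_force: [1.5, -0.5, -0.5]
width: 0.606
gripper_force: 0.0
t: 10.25
ee_pos: [0.5307, 0.1283, 0.2428]
tcp_rot: [-0.001, -0.106, 0.994, -0.0]
ft_force: [0.3, 0.4, 0.5]
width: 0.602
gripper_force: 0.0
t: 10.5
ee_pos: [0.5307, 0.127, 0.2433]
tcp_rot: [-0.001, -0.102, 0.995, -0.0]
ft_force: [-0.3, 0.0, 0.9]
width: 0.601
gripper_force: 0.0
wrist fin 956 ((0.529085099697113, 0.12888991832733154), (0.05014265701174736, 0.01170453242957592), 12.166958808898926)
0.63 [281.0, 191.8] [0.5289 0.1276 0.083 ]
0.95 [211.3, 119.7] [0.8072 0.126  0.083 ]
0.54 [206.6, 231.1] [0.5289 0.1262 0.083 ]
```

View pics/w5.png

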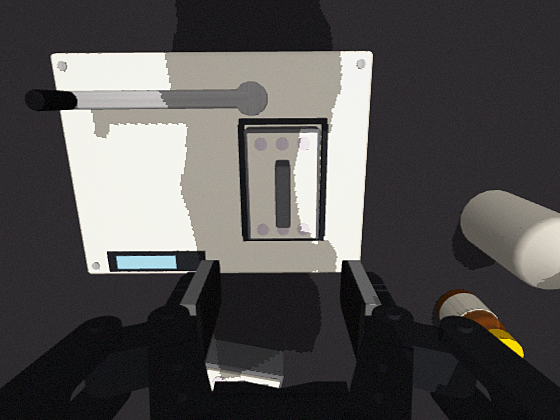

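The wrist picture shows the fin at (282,195), in line with the jaw centre (column 281). The lever points left, clear of the cartridge. I'll descend with the small corrections.

```bash
python3 -m jog '[[0.15,0.1,3.2,0,0,-0.008,0.6],[0,0,3.2,0,0,0,0.6],[0,0,3.2,0,0,0,0.6],[0,0,3.1,0,0,0,0.6],[0,0,1.5,0,0,0,0.6]]'
python3 -m jog '[[0,0,1.2,0,0,0,0.6],[0,0,0.4,0,0,0,0.6],[0,0,0,0,0,0,0.6]]'
```

```text
t: 11.32
ee_pos: [0.5288, 0.1282, 0.1005]
tcp_rot: [-0.001, -0.107, 0.994, -0.0]
ft_force: [-0.7, -0.3, 0.6]
width: 0.6
gripper_force: 0.0
t: 11.7
ee_pos: [0.5295, 0.1286, 0.0862]
tcp_rot: [0.0, -0.108, 0.994, 0.0]
ft_force: [0.5, 0.6, 0.3]
width: 0.601
gripper_force: 0.0
```

```bash
python3 -m jog '[[0,0,0,0,0,0,0.35],[0,0,0,0,0,0,0.2],[0,0,0,0,0,0,0],[0,0,0,0,0,0,0],[0,0,0,0,0,0,0]]'
python3 -m jog '[[0,0,0,0,0,0,0],[0,0,-0.5,0,0,0,0],[0,0,-0.5,0,0,0,0]]'
```

```text
t: 12.32
ee_pos: [0.5295, 0.1285, 0.0862]
tcp_rot: [0.0, -0.108, 0.994, 0.0]
ft_force: [-0.8, -1.5, 6.5]
width: 0.126
gripper_force: 58.9
t: 12.7
ee_pos: [0.5292, 0.1285, 0.0961]
tcp_rot: [-0.0, -0.108, 0.994, -0.0]
ft_force: [0.8, -0.5, -2.3]
width: 0.13
gripper_force: 58.6
```

```bash
python3 -m jog '[[0,0,-1,0,0,0,0],[0,0,-1.5,0,0,0,0],[0,0,-1.5,0,0,0,0],[0,0,-1.5,0,0,0,0],[0,0,-1.5,0,0,0,0]]'
python3 -m jog '[[0,0,-1,0,0,0,0],[0,0,-0.7,0,0,0,0],[0,0,-0.3,0,0,0,0],[0,0,0,0,0,0,0],[0,0,0,0,0,0,0]]'
python3 - <<'E'
from h import *
np.set_printoptions(precision=4,suppress=True)
c=arm.camera('scene'); save(c,'s2.png',(220,80,480,275),3)
z=c['z_map'];T=np.array(c['T']);v,u=np.mgrid[:420,:560]
P=np.stack([(u-c['cx'])/c['fx']*z,(v-c['cy'])/c['fy']*z,z],-1)@T[:3,:3].T+T[:3,3]
# front faces of the cartridge body: between deck and gripper, around pocket
b=(abs(P[...,0]-.53)<.075)&(abs(P[...,1]-.128)<.05)&(P[...,2]>.09)&(P[...,2]<.172)
q=P[b];print(len(q),q.min(0),q.max(0),np.percentile(q[:,2],[1,5,50,95]))
for yy in [.10,.115,.13,.145,.16]:
    s=q[(abs(q[:,1]-yy)<.006)]; 
    if len(s): print(yy,s[:,2].min(),s[:,2].max())
for t in ['lever_knob','release_mark']:
    for x in arm.mark_of('scene',t)[:1]: print(t,x['xy'],px2w(c,*x['xy'],h=.101 if 'k' in t[-4:] and t=='lever_knob' else .03))
E
```

```text
t: 13.32
ee_pos: [0.5293, 0.1286, 0.167]
tcp_rot: [0.0, -0.108, 0.994, 0.0]
ft_force: [-0.0, 0.3, -2.2]
width: 0.131
gripper_force: 58.6
t: 13.95
ee_pos: [0.5291, 0.1285, 0.1854]
tcp_rot: [-0.0, -0.108, 0.994, -0.0]
ft_force: [-0.9, 0.3, -3.0]
width: 0.126
gripper_force: 58.6
870 [0.489  0.0861 0.1266] [0.5904 0.171  0.1719] [0.1287 0.1322 0.1593 0.1655]
0.1 0.12741969266496833 0.16773705439844078
0.115 0.12886790379968605 0.17127074806623388
0.13 0.1281844788291281 0.17187906040367174
0.145 0.12663236806885636 0.16616739202121222
0.16 0.12666773628062955 0.16653753187224807
lever_knob [276.7, 188.4] [ 0.4892 -0.0437  0.101 ]
release_mark [268.3, 209.3] [ 0.4852 -0.0669  0.03  ]
```

View pics/s2.png

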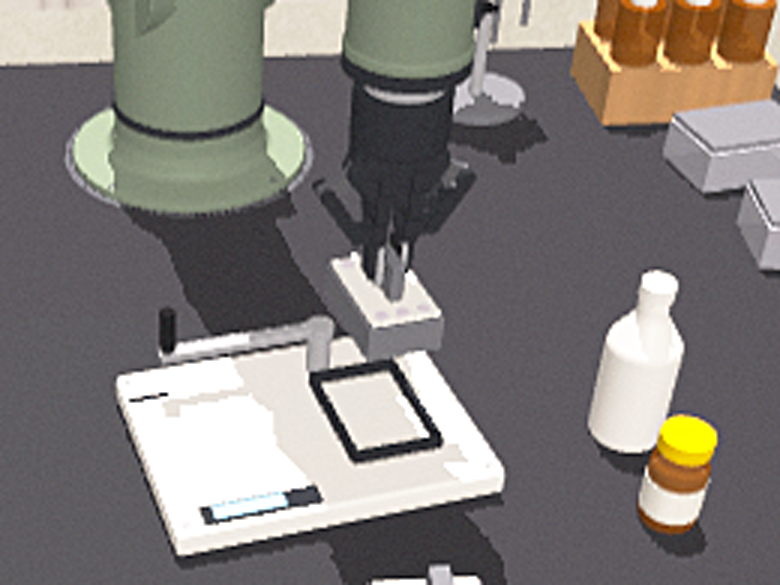

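The cartridge is held level above the empty pocket, at about crop (390,310), with its underside at z≈0.129, about 99 mm above the deck. The lever stands out at the mark and the bystanders have not moved. I'll check that it is still, then hand in.

```bash
python3 -m jog '[[0,0,-0.05,0,0,0,0],[0,0,0,0,0,0,0],[0,0,0,0,0,0,0],[0,0,0,0,0,0,0]]'; python3 -c "
from bench import arm
print(arm.finish_job())"
```

```text
t: 14.6
ee_pos: [0.5293, 0.1285, 0.1863]
tcp_rot: [0.0, -0.108, 0.994, 0.0]
ft_force: [0.3, -0.9, -2.6]
width: 0.126
gripper_force: 58.6
the job is handed in; nothing more can be done
None
```

I handed the job in at 14.6 s: the lever is square at the release mark (within about 0.5°), and the middle-sized cartridge is held level and still, its underside about 10 cm above the deck over its pocket.

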